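# Dock the torch in its charging cradle and start the charge

### The job

Put the emergency torch away to charge: lay it in the cradle with its yellow lens head at the blue end, and push it down past the orange sprung jaw until it sits fully home in the fork clips with the jaw closed over it. Then press the green start button on the power unit fully down and let it come back up. Leave the red button alone and do not shift or knock over the mug, the spice jar and the pepper pot.

Things in the scene. Friction and masses are not known exactly. Their poses are not given: they have to be found in the camera images.
- torch: Loose torch, 198 mm long, 0.2 to 0.4 kg: black barrel 28 mm in diameter, 124 mm long, yellow rings; square yellow lens head 44 x 44, 46 long at +x; square black tail cap 44 x 44, 26 long at -x. Starts lying on the flats of its ends, barrel clear of the table. Origin under the barrel's middle, level with the square ends' underside; x along the barrel to the lens, z up; barrel axis at z = 22 mm.
- torch_mid (a point): Middle of the torch's barrel, on its axis (22 mm above the torch's origin); a good place to grip, across the 28 mm barrel. Same axes as the torch.
- torch_lens (a point): Centre of the torch's lens face, on the barrel axis, 110 mm from torch_mid along the torch's x.
- cradle: Fixed charging cradle: white base 230 (x) x 110 (y) x 12 mm, with a flat blue block, top at 24 mm, on its +x end, where the lens head belongs. Two slippery grey fork clips, open upwards, stand at x = -42 and +42 mm, 12 mm thick along x, tops 98 mm up; the space between them is free for fingers down to 30 mm. Origin: centre of underside; x along the seated torch, z up.
- clip_seat (a point): Middle of the cradle, 60 mm above the table: where torch_mid lies when fully home (up to 14 mm off along x is free play). Cradle axes. Clip: fixed wall at y = +15 mm, flaring out above 83 mm; orange jaw at -y; mouth 40 mm wide at the top, 23 mm at the jaw's nose 74 mm up; saddle under the barrel 46 mm up. Not yet pushed past the jaw, the barrel's axis rests 80 to 90 mm up.
- jaw (a joint): Orange sprung jaw (one part, two arms, one at each clip) on a steel axle low on the cradle's -y side, along x. 0 = closed, grows to 0.5 rad as it swings outward; the barrel pushes it to about 0.1 rad in passing, then it springs back to 0 over the barrel. Pushing the torch past it takes about 5 to 15 N straight down.
- power_unit: White power unit, fixed on the table, a box 100 (x) x 190 (y) x 45 mm with a grey top that carries the green and the red push button, 90 mm apart. Origin: centre of its underside.
- start_top (a point): Centre of the top face of the green start button (36 mm in diameter), about 70 mm above the table when it is up; it is pressed straight down (-z) and moves with the button.
- start (a joint): Travel of the green start button: 0 = up, 0.008 m = fully down; sprung, about 2 N to start moving and 6 N fully down; it comes back by itself.
- stop_top (a point): Centre of the top face of the red stop button (36 mm in diameter), the same height as the green one, 90 mm beside it, on either side.
- stop (a joint): Travel of the red stop button, 0 = up, 0.008 m = fully down. To be left alone.
- mug: Blue mug, 80 mm wide, 90 mm tall, loose, stands between the robot and the cradle. Origin: centre of its underside.
- spice_jar: Glass spice jar with steel cap, 56 mm wide, 90 mm tall, loose, stands to the right of the cradle. Origin: centre of its underside.
- pepper_pot: Dark wood pepper pot, 52 mm wide, 120 mm tall, loose, stands to the left of the cradle. Origin: centre of its underside.
Mind the look-alikes: they are no part of the job. There is more than one size of the torch; the one meant has the size given above.

How it is judged:
By the outcome, as a careful person would: the job done as asked, in the order asked, and still so for the second after the job is handed in, with the robot touching nothing.
It also fails if it takes over 51 s, if anything falls off the work surface, if the arm or the gripper's body presses on something with over 40 N, if the wrist force passes 120 N, or if a joint passes its speed limit or range.

### The arm

A 7-joint arm with a two-finger parallel gripper is mounted at the origin on the work surface. World frame = base frame: x ahead of the robot, y to its left, z up, the work surface at z = 0. Lengths are in m, angles in rad, forces in N, time in s.
With the tool pointing down it reaches from about 0.4 to 0.85 m from the base axis. Payload 4.5 kg.
Tool frame: the origin (TCP) lies midway between the tips of the shut fingers; the grasp point (between the pads) lies 19 mm behind it; y points along the fingers, z is the direction in which the jaws open and shut, and the axes are right-handed (so a half turn about y gives the same grasp; the last joint's range is limited). The gripper opens to 85 mm and grips with 20 to 120 N. Pads are 22 mm wide; open, the fingers measure 114 mm over their backs; the gripper's body (76 mm by 85 mm) begins 54 mm behind the grasp point. The pads swing forward as they close: fully open they stand 13 mm farther back than shut.
Start: joints at [1.27, 0.689, -0.195, 1.565, 0.157, 0.902, -0.215], TCP at [0.205, -0.59, 0.231] pointing down, gripper open.
Joint ranges: [-3.01, 3.01], [-0.46, 2.08], [-1.47, 1.51], [0.13, 2.56], [-1, 4.14], [0.04, 2.09], [-2.66, 2.66]. Speed limits (rad/s): [2.57, 2.57, 3.14, 3.14, 3.14, 3.14, 3.14].

### API

Orientations are given as a unit quaternion [x, y, z, w].
In Python, from plant import * gives the robot as it stands. The module is installed in compiled form; this text tells all that it offers.
- The arm moves only by the tool apply_moves, never from a script. Its argument "deltas" is a list of rows, each a list of 7 numbers: the shift along the tool's x, y, z in m, then the turn, a rotation vector about the tool's x, y, z in rad, then the opening, from 0 (shut) to 1 (fully open). In form: [[x, y, z, ax, ay, az, grip], ...]. A call has 1 to 10 rows; each row shifts and turns the commanded pose from where the row before left it, along the tool's axes as they then stand; what a row does not reach is not made up. A row lasts 1/10 s, in which the tool goes at most 50 mm and 8.59 degrees, less where a joint would pass 70% of its speed; a pose out of reach is approached as far as the arm can. A call is refused whole if a number of a shift passes 0.05 or a number of a turn 0.15, either way. A call with a gripper value outside its range is refused whole. The fingers move at their own pace and stop on an object; "newtons" is the grip in N (left out, the last holds). Time passes only in rows, so rows that do not move let the fingers close. It gives the time, the measured TCP pose, the force and the opening at its end, in the units of the state.
- observe(): the state, without advancing time (a new reading comes with each control period).
- read_camera(name): name is "side" or "top"; returns the picture (420x560x3 uint8, red, green, blue); there is no depth.
- camera_params(name): a dict with "mtx" (3x3 intrinsics, pixels), "view" (4x4, takes a point from world to camera coordinates). Camera axes: x right, y up, looking along -z (the intrinsics and any distortion apply to the point x, -y, -z); pixel columns grow to the right and rows downward; lengths in m; the calibration is good to about 2 mm. A picture is of the moment at which its call begins. camera_params takes no time and is no camera call.
- close_job(): hands the job in, once; it reports no verdict.
The state is a dict: "time_s": time; "q": joint angles; "dq": joint speeds; "tau": joint torques, N m; "eef_pos": TCP position; "tcp_rot": TCP orientation; "force": force on the tool from outside, world axes, zero at the start; "wrist_torque": the same for the moment, N m; "opening": finger opening in m.
Only numpy, scipy, OpenCV 4.12 (cv2) and the standard library are available. Lean on these libraries where they do the work, as an engineer would, in place of code of your own. Each camera call takes 0.05 s, during which the arm holds its last target. There are 200 camera calls.

## Working session

There is one attempt and no reset: what is moved stays moved. The work goes in short steps, Python scripts to look and compute and a tool call to move; the robot and the scene stay as the last step left them, time stands still between calls to the robot, and variables do not carry over. Pictures are saved under pics/ and viewed, about 8 in all and at most 12, crops included, and the job is handed in when it is done.

Besides the shell and the picture viewer there is one more tool, called after "Request:" in YAML: its name, and indented under it one key for each argument. apply_moves: Moves the arm, as the interface text tells. Its arguments: {"type":"object","properties":{"deltas":{"type":"array","items":{"type":"array","items":{"type":"number"}}},"newtons":{"type":"number"}},"required":["deltas"]}

```bash
mkdir -p pics
python3 - <<'E'
from plant import *
import cv2,numpy as np
for n in("top","side"):
    im=read_camera(n); cv2.imwrite(f"pics/{n}0.png",im[:,:,::-1])
    p=camera_params(n); print(n,p)
s=observe();print({k:s[k] for k in("time_s","eef_pos","tcp_rot","force","opening")})
E
```

```text
top {'mtx': array([[384.75041281,   0.        , 277.74841592],
       [  0.        , 384.75041281, 207.36306256],
       [  0.        ,   0.        ,   1.        ]]), 'view': array([[-9.23397530e-04, -9.99790008e-01, -2.04716215e-02,
         6.90708815e-02],
       [ 9.91871731e-01, -3.52047941e-03,  1.27193063e-01,
        -4.51771592e-01],
       [-1.27238423e-01, -2.01877729e-02,  9.91666697e-01,
        -1.12097535e+00],
       [ 0.00000000e+00,  0.00000000e+00,  0.00000000e+00,
         1.00000000e+00]])}
side {'mtx': array([[400.46549451,   0.        , 278.36597146],
       [  0.        , 400.46549451, 210.47143167],
       [  0.        ,   0.        ,   1.        ]]), 'view': array([[-8.73896652e-01, -4.86111673e-01, -2.87834777e-04,
         4.13984917e-01],
       [ 2.53720407e-01, -4.56625231e-01,  8.52712937e-01,
        -1.35011271e-01],
       [-4.14645145e-01,  7.45109951e-01,  5.22379712e-01,
        -1.06908354e+00],
       [ 0.00000000e+00,  0.00000000e+00,  0.00000000e+00,
         1.00000000e+00]])}
{'time_s': 0.1, 'eef_pos': array([ 0.20514071, -0.58975996,  0.23055277]), 'tcp_rot': array([-0.11796917,  0.69779144, -0.69664402,  0.11771786]), 'force': array([-0.23049846,  0.11081714, -0.10868768]), 'opening': 0.08510631145236965}
```

View pics/top0.png

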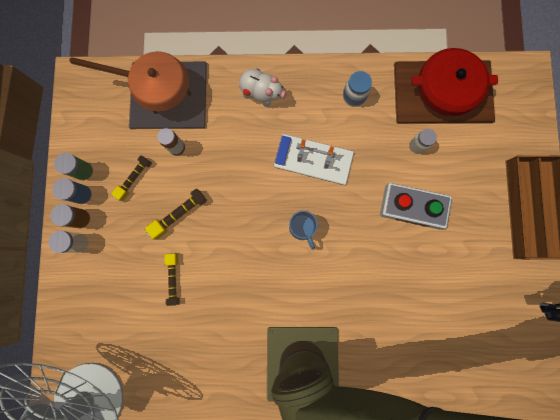

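View pics/side0.png

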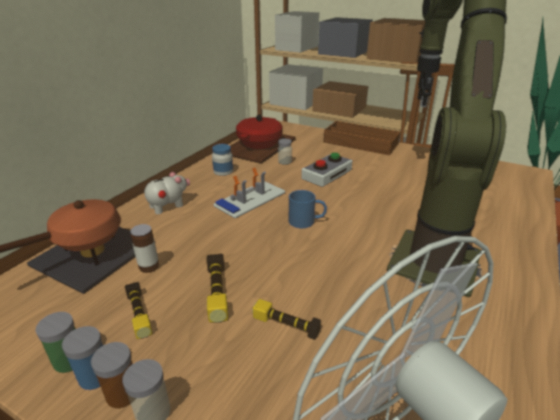

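Side and top views: three torch candidates in the top view, at px (132,178), (176,214) and (172,279). The middle one is about 71 px long (~0.2 m), the others about 48 px. The cradle is at (314,159) with its blue end at (284,150). Green is at (435,208), red at (403,201) and the mug at (303,226). Next I check the torch in a crop and measure.

```bash
cat > h.py <<'E'
from plant import *
import cv2,numpy as np
from scipy.spatial.transform import Rotation as R
def ray(n,u,v):
    p=camera_params(n);V=p["view"];d=np.linalg.inv(p["mtx"])@[u,v,1]
    d=np.array([d[0],-d[1],-d[2]]);return -V[:3,:3].T@V[:3,3],V[:3,:3].T@d
def onz(n,u,v,z):
    o,d=ray(n,u,v);return o+d*(z-o[2])/d[2]
def proj(n,P):
    p=camera_params(n);c=p["view"]@[*P,1];q=p["mtx"]@[c[0],-c[1],-c[2]];return q[:2]/q[2]
def blobs(im,lo,hi,roi,amin=8):
    x0,y0,x1,y1=roi;h=cv2.cvtColor(im,cv2.COLOR_RGB2HSV)[y0:y1,x0:x1]
    m=cv2.inRange(h,lo,hi);n,l,s,c=cv2.connectedComponentsWithStats(m)
    return [(c[i]+[x0,y0],s[i,4],cv2.minAreaRect(np.argwhere(l==i)[:,::-1].astype(np.float32)+[x0,y0])if 0 else cv2.minAreaRect((np.argwhere(l==i)[:,::-1]+[x0,y0]).astype(np.float32))) for i in range(1,n) if s[i,4]>=amin]
E
python3 - <<'E'
from h import *
im=cv2.imread("pics/top0.png")[:,:,::-1].copy()
def show(t,bs,z):
    for c,a,r in bs: print(t,c.round(1),a,np.round(r[0],1),np.round(r[1],1),round(r[2],1),onz("top",*c,z).round(4))
show("yel",blobs(im,(22,150,120),(35,255,255),(105,145,215,310)),.044)
show("blk",blobs(im,(0,0,0),(180,255,60),(105,145,215,310),20),.044)
show("blue",blobs(im,(110,150,60),(130,255,255),(265,130,360,190)),.024)
show("org",blobs(im,(5,150,120),(14,255,255),(285,135,350,185),4),.08)
show("grn",blobs(im,(45,100,50),(80,255,255),(380,180,455,230)),.07)
show("red",blobs(im,(0,150,80),(5,255,255),(380,180,455,230)),.07)
show("white",blobs(im,(0,0,150),(180,40,255),(270,130,360,190),20),.012)
c=cv2.resize(im[145:310,100:220],None,fx=3.5,fy=3.5,interpolation=2)
d=cv2.resize(im[125:195,265:365],None,fx=3.5,fy=3.5,interpolation=2)
o=np.zeros((578,780,3),np.uint8);o[:c.shape[0],:c.shape[1]]=c[:578];o[:d.shape[0],425:425+d.shape[1]]=d
s=cv2.imread("pics/side0.png")[:,:,::-1][165:215,210:290];s=cv2.resize(s,None,fx=4.3,fy=4.3,interpolation=2);o[300:300+s.shape[0],425:425+s.shape[1]]=s
cv2.imwrite("pics/crop1.png",o[:,:,::-1])
print(R.from_quat(observe()["tcp_rot"]).as_matrix().round(3))
E
```

```text
yel [117.8 192.4] 122 [117.8 192.4] [10.2 11.6] 36.9 [0.4968 0.5465 0.044 ]
yel [192.1 201. ] 12 [192. 201.] [7.1 1.4] 45.0 [0.47   0.3224 0.044 ]
yel [183.9 207. ] 12 [184. 207.] [7.1 1.4] 45.0 [0.4521 0.3463 0.044 ]
yel [171.8 216. ] 12 [172. 216.] [7.1 1.4] 45.0 [0.4254 0.3817 0.044 ]
yel [154.1 229. ] 218 [154.1 229. ] [14.2 15.4] 53.1 [0.387  0.4329 0.044 ]
yel [163.8 222.2] 13 [163.7 222.2] [7.2 1.6] 53.1 [0.4072 0.4048 0.044 ]
yel [169.7 259. ] 136 [169.5 259. ] [12. 11.] 90.0 [0.2991 0.3834 0.044 ]
blk [144.3 161.4] 76 [144.3 161.3] [12.   7.1] 45.0 [0.5914 0.4708 0.044 ]
blk [138.9 168.4] 31 [138.8 168.3] [5.7 4.9] 45.0 [0.57   0.4863 0.044 ]
blk [133.1 176. ] 56 [133.1 175.9] [6. 9.] 36.9 [0.5468 0.5028 0.044 ]
blk [127.5 183.7] 33 [127.5 183.5] [5.7 5.7] 45.0 [0.5232 0.5187 0.044 ]
blk [201.6 197.9] 28 [201.7 196.2] [13.5  5.6] 80.5 [0.4793 0.2941 0.044 ]
blk [190. 206.] 22 [190. 206.] [2.8 7.1] 45.0 [0.4552 0.3284 0.044 ]
blk [179.6 213.8] 42 [179.8 213.8] [ 3.5 11.3] 45.0 [0.4319 0.3584 0.044 ]
blk [169.8 221.2] 29 [169.8 221.2] [3.9 6.7] 56.3 [0.41   0.3869 0.044 ]
blk [173.2 281.4] 28 [173.5 281. ] [8. 3.] 90.0 [0.2349 0.371  0.044 ]
blk [176.  299.3] 22 [175.9 299.2] [7.  4.7] 51.3 [0.1842 0.3612 0.044 ]
blue [282.8 149.6] 204 [282.8 149.6] [ 7.5 27. ] 15.3 [0.6309 0.0526 0.024 ]
org [302.9 143.1] 27 [302.8 143. ] [3.3 7.9] 9.5 [ 0.6341 -0.0064  0.08  ]
org [330.7 150.2] 29 [330.9 150.2] [3.6 7.6] 26.6 [ 0.6123 -0.0869  0.08  ]
grn [435.4 207.3] 145 [435.5 207. ] [12. 13.] 90.0 [ 0.4454 -0.3837  0.07  ]
red [404.2 200.4] 140 [404.3 200.8] [12.7 12. ] 45.0 [ 0.4655 -0.296   0.07  ]
white [318.2 163.5] 1521 [313.3 158.8] [74.2 34.4] 14.0 [ 0.5898 -0.0561  0.012 ]
white [316.7 145.5] 163 [316.7 145.6] [24.   6.9] 14.7 [ 0.6467 -0.0523  0.012 ]
[[-0.944 -0.001  0.329]
 [-0.329  0.002 -0.944]
 [ 0.    -1.    -0.002]]
```

View pics/crop1.png

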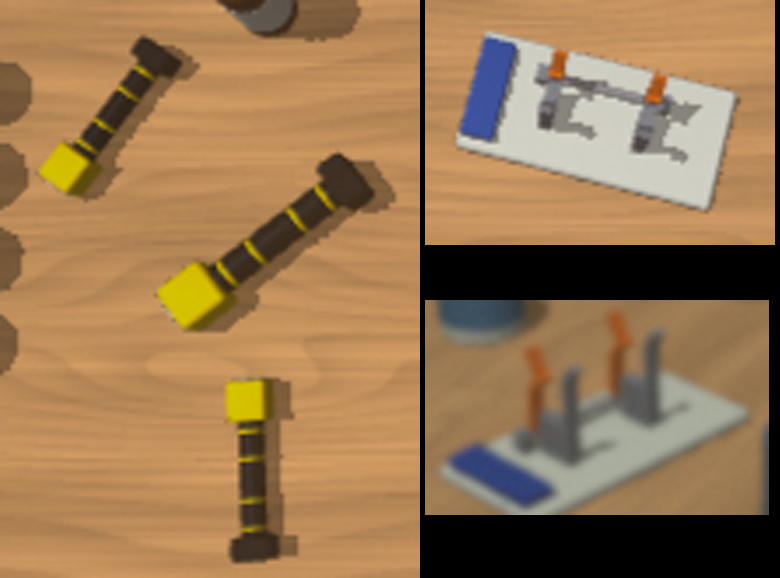

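The crop shows the large torch: lens head at top px (154,229), tail at (203,195), 198 mm between its ends. The other two are scaled-down copies. The cradle's jaw is on the far side and its blue end on the left. I'll swing round toward the torch at constant radius.

Request:
apply_moves:
  deltas:
    - [-0.05,0,0,0,-0.08,0,1]
    - [-0.05,0,0,0,-0.08,0,1]
    - [-0.05,0,0,0,-0.08,0,1]
    - [-0.05,0,0,0,-0.08,0,1]
    - [-0.05,0,0,0,-0.08,0,1]
    - [-0.05,0,0,0,-0.08,0,1]
    - [-0.05,0,0,0,-0.08,0,1]
    - [-0.05,0,0,0,-0.08,0,1]
    - [-0.05,0,0,0,-0.08,0,1]
    - [-0.05,0,0,0,-0.08,0,1]
  newtons: 80

```text
time_s: 1.1
eef_pos: [0.5804, -0.2769, 0.2308]
tcp_rot: [-0.381, 0.596, -0.596, 0.381]
force: [0.8, 0.2, -0.3]
opening: 0.0857
```

Request:
apply_moves:
  deltas:
    - [-0.05,0,0,0,-0.08,0,1]
    - [-0.05,0,0,0,-0.08,0,1]
    - [-0.05,0,0,0,-0.08,0,1]
    - [-0.05,0,0,0,-0.08,0,1]
    - [-0.05,0,0,0,-0.08,0,1]
    - [-0.05,0,0,0,-0.08,0,1]
    - [-0.05,0,0,0,-0.08,0,1]
    - [-0.05,0,0,0,-0.08,0,1]
    - [-0.05,0,0,0,-0.08,0,1]
    - [-0.05,0,0,0,-0.08,0,1]

```text
time_s: 2.1
eef_pos: [0.6159, 0.2087, 0.2307]
tcp_rot: [0.583, -0.4, 0.4, -0.583]
force: [0.8, 0.4, 0.4]
opening: 0.0851
```

```bash
cat >> h.py <<'E'
def need(P,zdir):
    """tool-frame shift to reach P, and turn about tool y so that tool z -> heading zdir (deg); plus tilt"""
    s=observe();M=R.from_quat(s["tcp_rot"]).as_matrix()
    a=np.radians(zdir);z=np.array([np.cos(a),np.sin(a),0]);y=np.array([0,0,-1.]);T=np.c_[np.cross(y,z),y,z]
    print("t",s["time_s"],"pos",s["eef_pos"].round(4),"shift",(M.T@(np.array(P)-s["eef_pos"])).round(4),"turn",R.from_matrix(M.T@T).as_rotvec().round(4),"F",s["force"].round(1),"open",round(s["opening"],4))
E
python3 - <<'E'
from h import *
r=np.array([onz("top",u,v,.036)for u,v in((192.1,201),(183.9,207),(171.8,216),(163.8,222.2))])
m=r.mean(0);d=r[3]-r[0];th=np.degrees(np.arctan2(d[1],d[0]));print("torch",m,th)
bx=cv2.boxPoints(((313.3,158.8),(75.2,35.4),14.0));W=np.array([onz("top",*p,.012)for p in bx]);print("cradle",W.round(4),W.mean(0).round(4))
print([np.linalg.norm(W[i]-W[i-1]).round(4)for i in range(4)])
b=onz("top",282.8,149.6,.024);c=W.mean(0);print("axis via blue",np.degrees(np.arctan2(*(b-c)[1::-1])))
need([m[0],m[1],.1],th-90)
E
```

```text
torch [0.43960712 0.36601382 0.036     ] 127.42602172921389
cradle [[ 0.5799  0.0844  0.012 ]
 [ 0.689   0.0578  0.012 ]
 [ 0.6293 -0.167   0.012 ]
 [ 0.5219 -0.1382  0.012 ]] [ 0.6051 -0.0408  0.012 ]
[np.float64(0.23), np.float64(0.1123), np.float64(0.2326), np.float64(0.1112)]
axis via blue 74.48071714254958
t 2.1 pos [0.6159 0.2087 0.2307] shift [-0.2101  0.1307 -0.1081] turn [ 4.000e-04 -2.862e-01  1.000e-04] F [0.8 0.4 0.4] open 0.0851
```

Request:
apply_moves:
  deltas:
    - [0,0,0,0,-0.143,0,1]
    - [0,0,0,0,-0.143,0,1]
    - [-0.0464,0.026,-0.0089,0,0,0,1]
    - [-0.0464,0.026,-0.0089,0,0,0,1]
    - [-0.0464,0.026,-0.0089,0,0,0,1]
    - [-0.0464,0.026,-0.0089,0,0,0,1]
    - [-0.0464,0.026,-0.0089,0,0,0,1]
    - [0,0,0,0,0,0,1]
    - [0,0,0,0,0,0,1]

```text
time_s: 3.0
eef_pos: [0.4517, 0.354, 0.11]
tcp_rot: [0.635, -0.313, 0.313, -0.633]
force: [-0.6, 0.4, 0.2]
opening: 0.0852
```

Run:
```python
from h import *
need([.4396,.3660,.009],37.4)
t=read_camera("top");s=read_camera("side")
a=cv2.resize(t[150:290,110:270],None,fx=2.5,fy=2.5,interpolation=2);b=cv2.resize(s[190:350,130:290],None,fx=2.5,fy=2.5,interpolation=2)
o=np.zeros((400,800,3),np.uint8);o[:350,:400]=a;o[:400,400:]=b;cv2.imwrite("pics/c2.png",o[:,:,::-1])
```

```text
t 3.0 pos [0.4517 0.354  0.11  ] shift [-0.0169  0.101  -0.0021] turn [0.0021 0.0009 0.    ] F [-0.6  0.4  0.2] open 0.0852
```

View pics/c2.png

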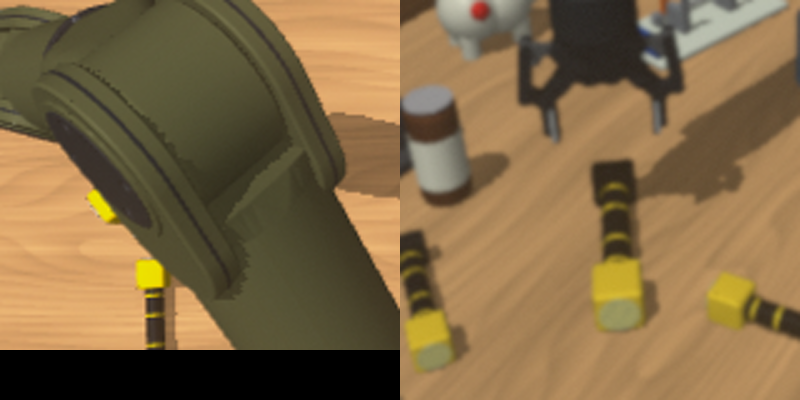

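The side crop shows the open fingers straddling the large torch's barrel line at crop px (605,220), so I descend and grip.

Request:
apply_moves:
  deltas:
    - [-0.009,0.02,-0.001,0,0,0,1]
    - [-0.008,0.02,-0.001,0,0,0,1]
    - [0,0.02,0,0,0,0,1]
    - [0,0.02,0,0,0,0,1]
    - [0,0.02,0,0,0,0,1]
    - [0,0,0,0,0,0,1]
    - [0,0,0,0,0,0,0]
    - [0,0,0,0,0,0,0]
    - [0,0,0,0,0,0,0]
    - [0,0,0,0,0,0,0]
  newtons: 80

```text
time_s: 4.1
eef_pos: [0.4422, 0.366, 0.0116]
tcp_rot: [-0.633, 0.314, -0.315, 0.634]
force: [0.9, 0.8, 1.6]
opening: 0.0284
```

Request:
apply_moves:
  deltas:
    - [0,0,0,0,0,0,0]
    - [0,0,0,0,0,0,0]
    - [0,0,0,0,0,0,0]
    - [0,0,0,0,0,0,0]

```text
time_s: 4.5
eef_pos: [0.4422, 0.366, 0.0121]
tcp_rot: [-0.633, 0.314, -0.315, 0.634]
force: [-0.2, -0.6, 6.8]
opening: 0.0253
```

The pads sit about 8 mm above the axis (opening 25 mm, an upward reaction). I'll reopen, go 7 mm lower and regrip.

Request:
apply_moves:
  deltas:
    - [0,0,0,0,0,0,0.6]
    - [0,0,0,0,0,0,0.6]
    - [0,0.004,0,0,0,0,0.6]
    - [0,0.003,0,0,0,0,0.6]
    - [0,0,0,0,0,0,0]
    - [0,0,0,0,0,0,0]
    - [0,0,0,0,0,0,0]
    - [0,0,0,0,0,0,0]
    - [0,0,0,0,0,0,0]

```text
time_s: 5.4
eef_pos: [0.4414, 0.3654, 0.0037]
tcp_rot: [0.634, -0.314, 0.314, -0.633]
force: [-0.4, 0.0, -1.1]
opening: 0.0262
```

Run:
```python
from h import *
need([.4396,.3660,.2],37.4)
```

```text
t 5.4 pos [0.4414 0.3654 0.0037] shift [-0.0015 -0.1963 -0.0011] turn [ 0.0002 -0.0027  0.0001] F [-0.4  0.  -1.1] open 0.0262
```

Request:
apply_moves:
  deltas:
    - [0,-0.015,0,0,0,0,0]
    - [0,-0.03,0,0,0,0,0]
    - [0,-0.04,0,0,0,0,0]
    - [0,-0.04,0,0,0,0,0]
    - [0,-0.04,0,0,0,0,0]
    - [0,-0.04,0,0,0,0,0]
    - [0,0,0,0,0,0,0]
    - [0,0,0,0,0,0,0]

```text
time_s: 6.2
eef_pos: [0.4416, 0.3652, 0.2098]
tcp_rot: [-0.633, 0.314, -0.315, 0.634]
force: [0.5, -0.5, -3.0]
opening: 0.0257
```

Request:
apply_moves:
  deltas:
    - [0.042,0,0.005,0,0.09,0,0]
    - [0.042,0,0.005,0,0.09,0,0]
    - [0.042,0,0.005,0,0.09,0,0]
    - [0.042,0,0.005,0,0.09,0,0]
    - [0.042,0,0.005,0,0.09,0,0]
    - [0.042,0,0.005,0,0.09,0,0]
    - [0.042,0,0.005,0,0.09,0,0]
    - [0.042,0,0.005,0,0.09,0,0]
    - [0.042,0,0.005,0,0.09,0,0]
    - [0,0,0,0,0.09,0,0]

```text
time_s: 7.2
eef_pos: [0.587, 0.0144, 0.206]
tcp_rot: [0.433, -0.561, 0.563, -0.426]
force: [-0.3, -0.7, -2.5]
opening: 0.0257
```

Run:
```python
from h import *
need([.605,-.041,.16],-15)
```

```text
t 7.2 pos [0.587  0.0144 0.206 ] shift [0.0482 0.0464 0.0321] turn [ 0.0037 -0.004   0.0101] F [-0.3 -0.7 -2.5] open 0.0257
```

Run:
```python
from h import *
o=np.zeros((520,800,3),np.uint8)
a=np.radians(75);X=np.array([np.cos(a),np.sin(a)]);Y=np.array([-X[1],X[0]])
for n,(x0,y0,x1,y1),px in (("top",(270,130,360,190),0),("side",(212,163,290,215),400)):
    im=cv2.imread(f"pics/{n}0.png")[:,:,::-1][y0:y1,x0:x1];f=400/(x1-x0)
    c=cv2.resize(im,None,fx=f,fy=f,interpolation=cv2.INTER_CUBIC)
    def dot(x,y,z,col):
        p=proj(n,[*(np.array([.605,-.041])+x*X+y*Y),z]);q=((p-[x0,y0]+.5)*f).astype(int);cv2.circle(c,tuple(int(v) for v in q),3,col,-1)
    for x in(-115,115):
        for y in(-55,55):dot(x/1e3,y/1e3,.012,(255,0,255))
    for x in(-48,-36,36,48):
        dot(x/1e3,.015,.083,(255,255,0));dot(x/1e3,.015,.060,(0,255,0)); dot(x/1e3,-.008,.074,(0,255,255))
    o[:c.shape[0],px:px+400]=c[:520]
cv2.imwrite("pics/ov.png",o[:,:,::-1])
```

```text
(no output)
```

View pics/ov.png

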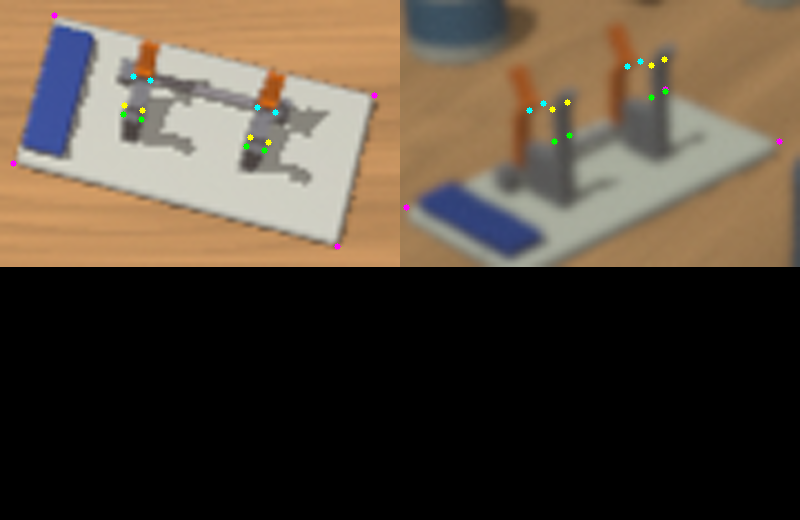

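Request:
apply_moves:
  deltas:
    - [0.024,0,0.016,0,0,0,0]
    - [0.024,0,0.016,0,0,0,0]
    - [0,0,0,0.0037,-0.004,0.01,0]
    - [0,0.023,0,0,0,0,0]
    - [0,0.023,0,0,0,0,0]
    - [0,0,0,0,0,0,0]
    - [0,0,0,0,0,0,0]

```text
time_s: 7.9
eef_pos: [0.6069, -0.0282, 0.1618]
tcp_rot: [-0.432, 0.559, -0.556, 0.438]
force: [0.4, -0.1, -1.6]
opening: 0.0261
```

The overlay of the estimated cradle pose on the first pictures agrees to about 1 px (2-3 mm): base corners match, wall face near top px (131,130) zoomed, jaws opposite. That is within the mouth's flare, so I align and descend.

Run:
```python
from h import *
need([.605,-.041,.09],-15)
```

```text
t 7.9 pos [ 0.6069 -0.0282  0.1618] shift [0.0135 0.0717 0.0012] turn [-0.0007  0.0165 -0.0092] F [ 0.4 -0.1 -1.6] open 0.0261
```

Request:
apply_moves:
  deltas:
    - [0.0135,0,0.001,-0.0007,0.0165,-0.009,0]
    - [0,0.02,0,0,0,0,0]
    - [0,0.02,0,0,0,0,0]
    - [0,0.02,0,0,0,0,0]
    - [0,0,0,0,0,0,0]
    - [0,0,0,0,0,0,0]

```text
time_s: 8.5
eef_pos: [0.6064, -0.0425, 0.1036]
tcp_rot: [0.429, -0.56, 0.562, -0.431]
force: [0.5, 0.3, -2.1]
opening: 0.0259
```

Run:
```python
from h import *
need([.605,-.041,.065],-15)
s=read_camera("side");t=read_camera("top")
o=np.zeros((520,800,3),np.uint8)
o[:,:400]=cv2.resize(s[145:223,220:280],(400,520),interpolation=2)
a=cv2.resize(t[110:200,250:370],(400,300),interpolation=2);o[:300,400:]=a
cv2.imwrite("pics/c3.png",o[:,:,::-1])
```

```text
t 8.5 pos [ 0.6064 -0.0425  0.1036] shift [-0.001   0.0386 -0.0019] turn [-0.0041 -0.0016 -0.0007] F [ 0.5  0.3 -2.1] open 0.0259
```

View pics/c3.png

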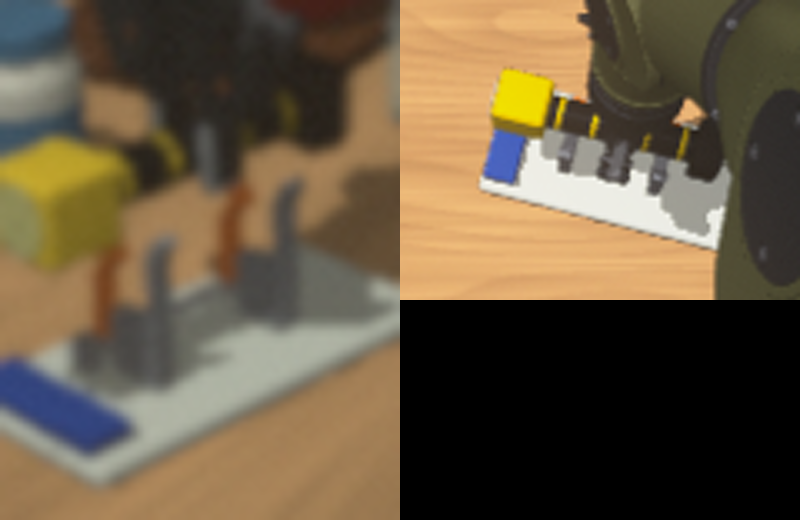

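The side crop shows the torch above the clips, ring at (175,155), wall top at (160,240). The height looks larger than expected, so I triangulate those points in both views.

Run:
```python
from h import *
a=np.radians(75);X=np.array([np.cos(a),np.sin(a)]);Y=np.array([-X[1],X[0]]);C=np.array([.605,-.041])
def tri(s,t):
    o1,d1=ray("side",*s);o2,d2=ray("top",*t);k=np.linalg.lstsq(np.c_[d1,-d2],o2-o1,rcond=None)[0]
    p,q=o1+k[0]*d1,o2+k[1]*d2;m=(p+q)/2;r=m[:2]-C;return "cradle xyz mm",(1e3*np.array([r@X,r@Y,m[2]])).round(1),"gap",(1e3*np.linalg.norm(p-q)).round(1)
S=lambda x,y:(220+x/6.667-.5,145+y/6.667-.5);T=lambda x,y:(250+(x-400)/3.333-.5,110+y/3.333-.5)
print("wall tops",tri(S(160,240),T(567,146)),tri(S(288,185),T(657,172)))
print("ring1",tri(S(172,150),T(562,113)),"ring4",tri(S(288,113),T(683,143)))
print("head top corners near lens",tri(S(42,172),T(492,120)),tri(S(118,186),T(540,135)))
print("jaw tips (start pic)",tri((212+517/5.13-.5,163+70/5.13-.5),(270+150/4.444-.5,130+42/4.444-.5)),tri((212+616/5.13-.5-400/5.13,163+28/5.13-.5),(270+277/4.444-.5,130+72/4.444-.5)))
# where the held torch should be
s=observe();M=R.from_quat(s["tcp_rot"]).as_matrix();g=s["eef_pos"]-.019*M[:,1];ax=-M[:,0]
for d in(-.042,.042,.11):
  P=g+d*ax;r=P[:2]-C;print("axis",d,(1e3*np.array([r@X,r@Y,P[2]])).round(1),"side crop",((proj("side",P)-[219.5,144.5])*6.667).round(),"top crop",((proj("top",P)-[249.5,109.5])*3.333+[400,0]).round())
```

```text
wall tops ('cradle xyz mm', array([41.3, 17.2, 93.3]), 'gap', np.float64(2.0)) ('cradle xyz mm', array([-39.2,  20.7,  95.1]), 'gap', np.float64(2.8))
ring1 ('cradle xyz mm', array([ 43. ,  13.8, 142.6]), 'gap', np.float64(25.2)) ring4 ('cradle xyz mm', array([-54.9,   1. , 122.9]), 'gap', np.float64(8.7))
head top corners near lens ('cradle xyz mm', array([107.5,  24.1, 153. ]), 'gap', np.float64(8.0)) ('cradle xyz mm', array([ 65.9,  22.2, 131.4]), 'gap', np.float64(3.1))
jaw tips (start pic) ('cradle xyz mm', array([-18.6, 102.8, 162.9]), 'gap', np.float64(236.7)) ('cradle xyz mm', array([-42.9, -27.4,  93.5]), 'gap', np.float64(3.1))
axis -0.042 [-42.5  -2.2 123.2] side crop [257. 117.] top crop [672. 140.]
axis 0.042 [ 41.5  -2.3 123.3] side crop [127. 170.] top crop [575. 116.]
axis 0.11 [109.5  -2.4 123.4] side crop [ 15. 216.] top crop [496.  96.]
```

Predicted axis pixels match the seen barrel, and the wall tops (+19 mm) and jaw tips (-27 mm) fit the cradle pose. The torch is only about 2 mm toward the jaw, so I correct that and go down.

Request:
apply_moves:
  deltas:
    - [-0.001,0,-0.0017,-0.004,-0.0016,0,0]
    - [0,0.012,0,0,0,0,0]
    - [0,0.012,0,0,0,0,0]
    - [0,0.006,0,0,0,0,0]
    - [0,0,0,0,0,0,0]
  newtons: 100

```text
time_s: 9.1
eef_pos: [0.6047, -0.0406, 0.0714]
tcp_rot: [-0.431, 0.561, -0.56, 0.431]
force: [1.0, -0.0, -2.1]
opening: 0.0256
```

Request:
apply_moves:
  deltas:
    - [0,0.004,0,0,0,0,0]
    - [0,0.004,0,0,0,0,0]
    - [0,0.004,0,0,0,0,0]
    - [0,0,0,0,0,0,0]

```text
time_s: 9.5
eef_pos: [0.606, -0.0401, 0.0617]
tcp_rot: [0.429, -0.561, 0.561, -0.432]
force: [1.7, -0.4, 2.7]
opening: 0.0257
```

Request:
apply_moves:
  deltas:
    - [0,0.004,0,0,0,0,0]
    - [0,0.004,0,0,0,0,0]
    - [0,0.004,0,0,0,0,0]
    - [0,0,0,0,0,0,0]

```text
time_s: 9.9
eef_pos: [0.6059, -0.0404, 0.0481]
tcp_rot: [-0.43, 0.561, -0.561, 0.432]
force: [6.0, 0.1, -3.5]
opening: 0.0254
```

Request:
apply_moves:
  deltas:
    - [0,0.004,0,0,0,0,0]
    - [0,0.003,0,0,0,0,0]
    - [0,0,0,0,0,0,0]

```text
time_s: 10.2
eef_pos: [0.6059, -0.0406, 0.0417]
tcp_rot: [0.43, -0.561, 0.561, -0.431]
force: [4.9, -1.5, 1.2]
opening: 0.0254
```

Request:
apply_moves:
  deltas:
    - [0,0.002,0.001,0,0,0,0]
    - [0,0.002,0,0,0,0,0]
    - [0,0,0,0,0,0,0]

```text
time_s: 10.5
eef_pos: [0.606, -0.0407, 0.0413]
tcp_rot: [0.43, -0.561, 0.561, -0.431]
force: [-4.3, -1.3, 30.1]
opening: 0.0253
```

The torch is bottomed on the saddle (30 N at TCP z 0.041). I ease off, release and rise.

Request:
apply_moves:
  deltas:
    - [0,-0.004,-0.0005,0,0,0,0]
    - [0,0,0,0,0,0,0]
    - [0,0,0,0,0,0,0.65]
    - [0,0,0,0,0,0,0.65]
    - [0,0,0,0,0,0,0.65]
    - [0,0,0,0,0,0,0.65]
    - [0,-0.01,0,0,0,0,0.65]
    - [0,-0.03,0,0,0,0,0.65]
    - [0,-0.04,0,0,0,0,0.65]
    - [0,-0.04,0,0,0,0,0.65]

```text
time_s: 11.5
eef_pos: [0.6045, -0.0405, 0.1633]
tcp_rot: [-0.431, 0.561, -0.56, 0.431]
force: [1.7, -0.0, -0.6]
opening: 0.0558
```

Request:
apply_moves:
  deltas:
    - [0,-0.02,0,0,0,0,0]
    - [0,-0.02,0,0,0,0,0]
    - [0.04,0,0,0,0,0,0]
    - [0.04,0,0,0,0,0,0]
    - [0.04,0,0,0,0,0,0]
    - [0.04,0,0,0,0,0,0]
    - [0.04,0,0,0,0,0,0]
    - [0.04,0,0,0,0,0,0]
    - [0,0,0,0,0,0,0]
    - [0,0,0,0,0,0,0]

```text
time_s: 12.5
eef_pos: [0.5425, -0.2737, 0.2018]
tcp_rot: [-0.43, 0.562, -0.561, 0.43]
force: [1.0, 1.1, 0.1]
opening: 0.0001
```

Run:
```python
from h import *
s=read_camera("side");t=read_camera("top")
o=np.zeros((520,800,3),np.uint8)
o[:,:400]=cv2.resize(s[145:223,220:280],(400,520),interpolation=2)
o[:300,400:]=cv2.resize(t[110:200,250:370],(400,300),interpolation=2)
o[310:520,400:]=cv2.resize(t[165:238,350:489],(400,210),interpolation=2)
cv2.imwrite("pics/c4.png",o[:,:,::-1])
for n,lo,hi in(("g",(45,100,50),(80,255,255)),("r",(0,150,80),(5,255,255))):
    for c,a,r in blobs(t,lo,hi,(380,180,455,230)):print(n,c.round(1),a,onz("top",*c,.07).round(4))
need([.4454,-.3837,.12],-40)
```

```text
g [435.4 207.3] 145 [ 0.4454 -0.3837  0.07  ]
r [404.3 200.4] 141 [ 0.4656 -0.2961  0.07  ]
t 12.6 pos [ 0.5437 -0.2708  0.2019] shift [ 0.1345  0.0816 -0.0661] turn [ 0.0011  0.4393 -0.0022] F [ 0.4  0.6 -0.6] open -0.0004
```

View pics/c4.png

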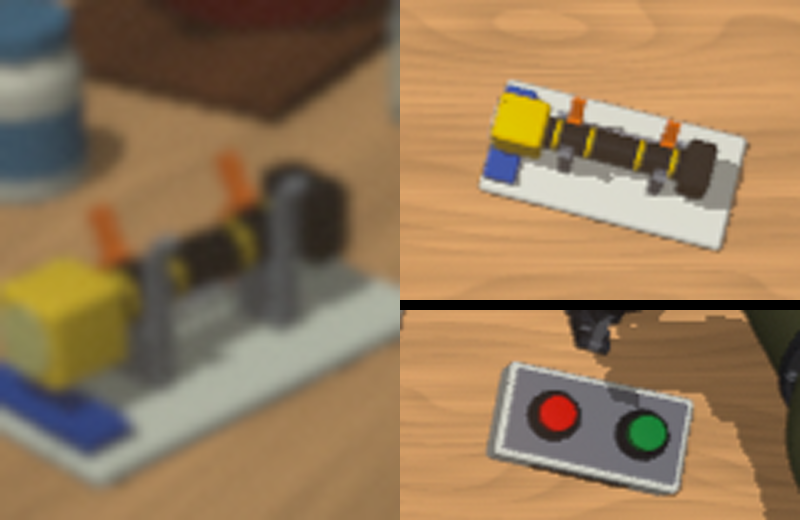

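The torch lies low in the clips, lens at the blue end, with both jaw arms over the barrel. Green is at (435,207) and red at (404,200), 90 mm apart. Now go above green.

Request:
apply_moves:
  deltas:
    - [0.027,0,-0.0132,0,0,0,0]
    - [0.027,0,-0.0132,0,0,0,0]
    - [0.027,0,-0.0132,0,0,0,0]
    - [0.027,0,-0.0132,0,0,0,0]
    - [0.0265,0,-0.0133,0,0,0,0]
    - [0,0,0,0,0,0,0]
    - [0,0.04,0,0,0,0,0]
    - [0,0.04,0,0,0,0,0]
    - [0,0,0,0,0,0,0]

```text
time_s: 13.5
eef_pos: [0.4428, -0.3812, 0.1173]
tcp_rot: [-0.432, 0.564, -0.556, 0.431]
force: [-1.2, 0.9, 1.1]
opening: 0.0001
```

Run:
```python
from h import *
need([.4454,-.3837,.07],-15)
```

```text
t 13.5 pos [ 0.4428 -0.3812  0.1173] shift [0.002  0.0473 0.0036] turn [ 0.0099  0.0046 -0.0054] F [-1.2  0.9  1.1] open 0.0001
```

Request:
apply_moves:
  deltas:
    - [0.002,0.02,0.0035,0,0,0,0]
    - [0,0.02,0,0,0,0,0]
    - [0,0.005,0,0,0,0,0]
    - [0,0.004,0,0,0,0,0]
    - [0,0.003,0,0,0,0,0]
    - [0,0,0,0,0,0,0]

```text
time_s: 14.1
eef_pos: [0.4483, -0.3881, 0.0702]
tcp_rot: [0.43, -0.561, 0.561, -0.431]
force: [-0.0, 0.4, -0.1]
opening: 0.0001
```

Request:
apply_moves:
  deltas:
    - [0,0.002,0,0,0,0,0]
    - [0,0.002,0,0,0,0,0]
    - [0,0,0,0,0,0,0]

```text
time_s: 14.4
eef_pos: [0.4483, -0.3882, 0.0658]
tcp_rot: [0.43, -0.561, 0.561, -0.431]
force: [0.9, 0.4, 4.7]
opening: 0.0002
```

Request:
apply_moves:
  deltas:
    - [0,0.002,0,0,0,0,0]
    - [0,0.002,0,0,0,0,0]
    - [0,0,0,0,0,0,0]

```text
time_s: 14.7
eef_pos: [0.4483, -0.3883, 0.0621]
tcp_rot: [0.43, -0.561, 0.561, -0.431]
force: [0.6, 0.6, 9.3]
opening: 0.0001
```

Request:
apply_moves:
  deltas:
    - [0,0.002,0,0,0,0,0]
    - [0,0.001,0,0,0,0,0]
    - [0,0,0,0,0,0,0]

```text
time_s: 15.0
eef_pos: [0.4484, -0.3883, 0.0617]
tcp_rot: [0.431, -0.56, 0.561, -0.431]
force: [-5.1, 3.9, 29.7]
opening: 0.0001
```

The button is on its hard stop (force jumped to 30 N at z 0.0617). I retreat and check.

Request:
apply_moves:
  deltas:
    - [0,-0.005,0,0,0,0,0]
    - [0,-0.01,0,0,0,0,0]
    - [0,-0.02,0,0,0,0,0]
    - [0,-0.04,0,0,0,0,0]
    - [0,-0.04,0,0,0,0,0]
    - [0,-0.02,0.0,0,0,0,0]
    - [0.04,0,0,0,0,0,0]
    - [0.04,0,0,0,0,0,0]
    - [0.04,0,0,0,0,0,0]
    - [0,0,0,0,0,0,0]

```text
time_s: 16.0
eef_pos: [0.4105, -0.5117, 0.1919]
tcp_rot: [-0.43, 0.564, -0.563, 0.425]
force: [-0.6, 0.0, 0.2]
opening: 0.0001
```

Run:
```python
from h import *
s=read_camera("side");t=read_camera("top")
o=np.zeros((600,800,3),np.uint8)
o[:,:400]=cv2.resize(s[140:230,200:260+0],(400,600),interpolation=2)if 0 else cv2.resize(s[125:260,120:360],(400,225),interpolation=2).repeat(1,0)[:225] if 0 else o[:,:400]
o[:225,:400]=cv2.resize(s[125:260,120:360],(400,225),interpolation=2)
o[225:600,:400]=cv2.resize(s[155:215,215:279],(400,375),interpolation=2)
o[:,400:]=cv2.resize(t[70:250,150:465],(400,229),interpolation=2)[:0].sum() if 0 else o[:,400:]
o[:229,400:]=cv2.resize(t[70:250,150:465],(400,229),interpolation=2)
o[240:540,400:]=cv2.resize(s[135:192,290:366],(400,300),interpolation=2)
cv2.imwrite("pics/c5.png",o[:,:,::-1])
for n,lo,hi in(("g",(45,100,50),(80,255,255)),("r",(0,150,80),(5,255,255))):
    for c,a,r in blobs(t,lo,hi,(380,180,455,230)):print(n,c.round(1),a)
x=observe();print(x["time_s"],x["force"],x["eef_pos"])
```

```text
g [435.4 207.3] 145
r [404.2 200.4] 140
16.1 [-0.42679495 -0.13273323 -0.36510773] [ 0.41460117 -0.50493771  0.19213438]
```

View pics/c5.png

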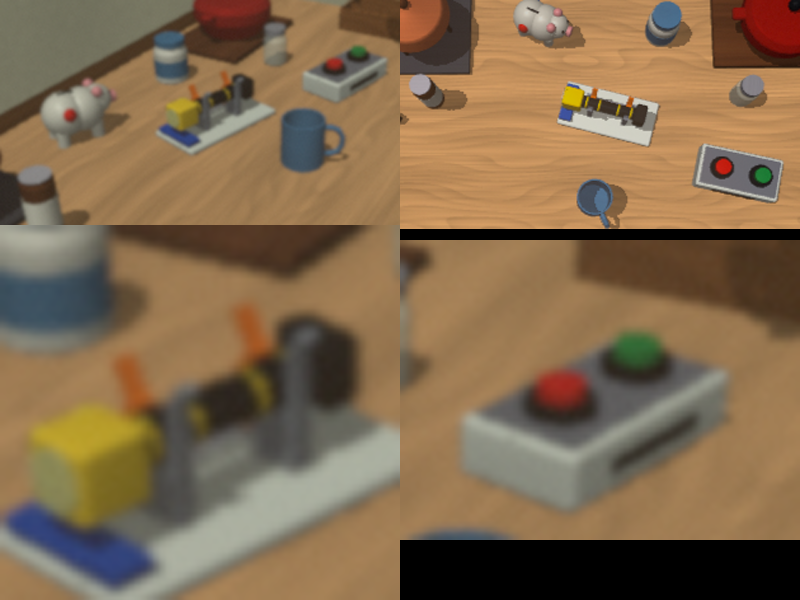

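Run:
```python
from h import *
s0=cv2.imread("pics/side0.png")[:,:,::-1].copy();s=read_camera("side")
for im in(s0,s):
    h=cv2.cvtColor(im,cv2.COLOR_RGB2HSV)[160:195,225:265];m=cv2.inRange(h,(5,150,100),(14,255,255))
    n,l,st,c=cv2.connectedComponentsWithStats(m);print([(st[i,:2]+[225,160],st[i,2:]) for i in range(1,n) if st[i,4]>5])
print(close_job())
```

```text
[(array([252, 168]), array([ 6, 17, 56], dtype=int32)), (array([233, 176]), array([ 6, 18, 64], dtype=int32))]
[(array([252, 168]), array([ 7,  9, 38], dtype=int32)), (array([233, 176]), array([ 7,  9, 41], dtype=int32))]
the job is handed in; nothing more can be done
None
```

The torch is in the cradle and the green start button has been pressed; I handed the job in at about 16 s of the 51 s allowed.

- **Torch:** I picked the 198 mm torch (the other two are smaller copies) and laid it in the cradle with its lens at the blue end. I then pushed it past the jaw until it met the saddle at 30 N, with the barrel axis about 60 mm up. In the last pictures it sits low in both clips.
- **Jaw:** Its arm tips are at the same pixels as before the push, so it is closed over the barrel.
- **Start button:** I pressed it about 8 mm, to its hard stop at 30 N. In the last top picture it is back at its original pixel position and size.
- **Left alone:** The red button is unchanged by the same pixel check. The mug, spice jar and pepper pot are standing and look untouched, though I judged those by eye only.

My first grip was about 8 mm too high on the barrel, so I opened and regripped lower before lifting. The fingers read 25–26 mm on the 28 mm barrel throughout, but the torch did not slip. I pressed the button about 5 mm off its centre. No check failed.

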